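# Nest the specimen cups and hold the sprung lens over them

### The arm

A 6-joint arm with a two-finger parallel gripper is mounted at the origin on the work surface. World frame = base frame: x ahead of the robot, y to its left, z up, the work surface at z = 0. Lengths are in m, angles in degrees, forces in N, time in s.
With the tool pointing down it reaches from about 0.35 to 0.875 m from the base axis. Payload 4.2 kg.
Tool frame: the origin (TCP) lies between the finger pads; the fingertips stand 14 mm ahead of it and the grasp point (between the pads) lies 5 mm behind it; z points along the fingers, y is the line along which they close (so a half turn about z gives the same grasp; the last joint's range is limited). The gripper opens to 87 mm and grips with 3 to 60 N. Pads are 19 mm wide; open, the fingers measure 117 mm over their backs; the gripper's body (75 mm by 190 mm) begins 51 mm behind the grasp point.
Start: joints at [-58.293, 22.042, 0.453, 0, -68.411, -14.817], TCP at [0.182, -0.598, 0.201] pointing down, gripper open.
Joint ranges: [-179.83, 179.83], [-69.29, 118.12], [-61.27, 80.66], [-181.25, 117.63], [-171.15, -9.14], [-177.46, 177.46]. Speed limits (degrees/s): [159.86, 159.86, 180, 180, 180, 180].

### API

Orientations are given as a 3x3 rotation matrix whose columns are the frame's x, y, z axes.
In Python, from station import * gives the robot as it stands. The module is installed in compiled form; this text tells all that it offers.
- The arm moves only by the tool play_rows, never from a script. Its argument "steps" is a list of rows, each an object of numbers: "ax", "ay", "az": the turn, a rotation vector about the tool's x, y, z in degrees; "dx", "dy", "dz": the shift along the tool's x, y, z in mm; "claw": the finger opening in mm, from 0 to 87. A call has 1 to 20 rows; each row shifts and turns the commanded pose from where the row before left it, along the tool's axes as they then stand; what a row does not reach is not made up. A row lasts 1/10 s, in which the tool goes at most 50 mm and 8.59 degrees, less where a joint would pass 70% of its speed; a pose out of reach is approached as far as the arm can. A call with a gripper value outside its range is refused whole. The fingers move at their own pace and stop on an object; the grip force is fixed at half the most. Time passes only in rows, so rows that do not move let the fingers close. It gives the time, the measured TCP pose, the force, the opening and the grip force at its end, in the units of the state.
- sense(): the state, without advancing time (a new reading comes with each control period).
- capture(name): name is "side" or "top" or "wrist"; returns a dict with "frame" (480x640x3 uint8, blue, green, red), "range_z" (480x640 float32, m along the optical axis (not along the pixel's ray), 0 where there is no reading), "fx", "fy", "cx", "cy" (pixels), "xyz" and "rotation" of the camera in the world. Camera axes: x right, y down, z forward; pixel columns grow to the right and rows downward; lengths in m; the calibration is good to about 2 mm. A picture is of the moment at which its call begins.
- finish_job(): hands the job in; it is judged then, once.
The state is a dict: "time_s": time; "joints": joint angles; "joint_velocities": joint speeds; "effort": joint torques, N m; "tcp_pos": TCP position; "ee_rot": TCP orientation; "wrist_force": force on the tool from outside, world axes, zero at the start; "moment": the same for the moment, N m; "gripper_width": opening from 0.0 (shut) to 1.0 (fully open); "gripper_force": force on a finger pad.
Only numpy, scipy, OpenCV 4.12 (cv2) and the standard library are available. Lean on these libraries where they do the work, as an engineer would, in place of code of your own. Each camera call takes 0.05 s, during which the arm holds its last target. There are 200 camera calls.

### The job

Nest the three specimen cups in size order on the seat of the viewing stand: the blue cup down into the white one that already stands there, then the orange cup down into the blue one, each upright on the floor of the next. Then take the red post of the sprung lens arm, swing the lens over the nested cups all the way to its stop, and finish while the fingers still hold it there, because it springs back if let go. Leave everything else on the bench where it stands.

Things in the scene. Friction and masses are not known exactly. Their poses are not given: they have to be found in the camera images.
- stand: fixed viewing stand: grey base plate 250 x 130 x 12 mm (x from -70 to +180 mm, y from -65 to +65 mm in its frame), origin on the underside below the centre of the seat. A column 42 mm wide over its pivot head, 137 mm high, stands at x = +130 mm.
- seat (a point): centre of the round seat on the stand's base, 12 mm above the bench; a 6 mm high dark lip of 86 mm inside diameter surrounds it. The white cup stands in it from the start
- lens_arm (a joint): lens arm's angle about the column, rad: 0 at rest, 1.2 at its stop with the lens centred over the seat; grows counter-clockwise from above. Its spring pulls it back with 0.18 N m at 0, 0.54 N m at 1.2 (3 N at the post)
- lens_post (a point): point on the axis of the red upright post near the arm's free end, 180 mm above the bench; post 14 mm in diameter, 150 to 195 mm above the bench, 175 mm from the arm's axis. Moves with the arm
- lens_hinge (a point): point on the lens arm's vertical axis, 180 mm above the bench. The arm is a bar 10 mm thick, underside 138 mm above the bench, with a black lens ring (68 mm across, 12 mm thick) centred 130 mm from this axis; the nested cups reach 117 mm and pass below it
- cup_large: white open straight cup, 80 mm outside diameter, 50 mm high, wall 3.5 mm, floor 5 mm, about 300 g; origin at the centre of its underside, z up
- cup_medium: blue open straight cup, 60 mm outside diameter, 75 mm high, wall 3.5 mm, floor 5 mm, about 120 g; origin at the centre of its underside, z up. Stands on the bench at the start
- cup_small: orange open straight cup, 42 mm outside diameter, 95 mm high, wall 3.5 mm, floor 5 mm, about 80 g; origin at the centre of its underside, z up. Stands on the bench at the start
- jar: bystander: amber screw-top jar, 54 mm diameter, 80 mm high; origin at the centre of its underside
- reagent: bystander: green bottle with white cap, 70 mm diameter, 160 mm high; origin at the centre of its underside
- dishes: bystander: stack of four clear culture dishes, 90 mm diameter, 60 mm high; origin at the centre of its underside
- slide_box: bystander: blue slide box with green lid, 92 x 172 x 35 mm; origin at the centre of its underside
- brush: bystander: small brush lying flat on the bench, handle along its -x
- tip_rack: bystander: yellow open rack with compartments, 120 x 90 x 50 mm; origin at the centre of its underside
Not all that is in view belongs to the job. What is meant by the cup_small is not brown or pink, and is the smaller of those in its own colour.

How it is judged (in metres and radians):
On the way, in this order (a step that is already met when the one before it is completed fails the run):
1. the three cups are nested in size order on the seat, at rest and released (horizontal distance between cup_medium and cup_large below 0.01 m and z of cup_medium in the frame of cup_large between 0.002 and 0.009 m and angle between each of cup_medium, cup_small, cup_large's own z axis and vertical below 0.1 rad and horizontal distance between cup_small and cup_medium below 0.01 m and z of cup_small in the frame of cup_medium between 0.002 and 0.009 m and horizontal distance between cup_large and seat below 0.008 m and z of cup_large in the frame of seat below 0.004 m and contact force between the fingers and cup_large below 0.3 N and contact force between the fingers and cup_medium below 0.3 N and contact force between the fingers and cup_small below 0.3 N and linear speed of each of cup_large, cup_medium, cup_small below 0.03 m/s), for 0.2 s.
2. the lens arm is swung to its stop, above the nested cups, held by the fingers (value of joint lens_arm above 1.14 rad and contact force between the fingers and lens_arm above 1 N), for 0.2 s.
At the end, for the whole second after the job is handed in: Fingers hold the lens arm (over 1 N), still, within 0.06 rad of its stop, clear of the cups. Orange stands on the blue cup's floor, blue on the white's (10 mm of concentric, underside 2-9 mm above the outer one's, tilt under 0.1 rad), white in its seat (8 mm); cups at rest, not touched by fingers (all of step 1 and all of step 2 and velocity of joint lens_arm between -0.1 and 0.1 rad/s and contact force between lens_arm and cup_large below 0.2 N and contact force between lens_arm and cup_medium below 0.2 N and contact force between lens_arm and cup_small below 0.2 N); the arm keeps its last pose, push and grip.
It fails at once if a bystander (jar, bottle, dishes, slide box, brush or rack) is pushed more than 30 mm from its place (distance of any of jar, reagent, dishes, slide_box, brush, tip_rack from where it was at the start of the episode above 0.03 m).
It also fails if it takes over 64 s, if anything falls off the work surface, if the arm or the gripper's body presses on something with over 40 N, if the wrist force passes 120 N, or if a joint passes its speed limit or range.

## Working session

There is one attempt and no reset: what is moved stays moved. The work goes in short steps, Python scripts to look and compute and a tool call to move; the robot and the scene stay as the last step left them, time stands still between calls to the robot, and variables do not carry over. Pictures are saved under pics/ and viewed, at most 10 in all, crops included, and the job is handed in when it is done.

Besides the shell and the picture viewer there is one more tool, called as name(argument=value, ...), one argument or row to a line, values as JSON. play_rows: Moves the arm, as the interface text tells. Its arguments: {"type":"object","properties":{"steps":{"type":"array"}},"required":["steps"]}

```bash
mkdir -p pics; cat > h.py <<'E'
from station import *
import numpy as np, cv2
def pts(c):
    z=c["range_z"].astype(float); v,u=np.mgrid[0:480,0:640]
    p=np.dstack([(u-c["cx"])/c["fx"]*z,(v-c["cy"])/c["fy"]*z,z])
    w=p@np.array(c["rotation"]).T+np.array(c["xyz"]); w[z==0]=np.nan
    return w
E
python3 - <<'E'
from h import *
for n in ("top","side"):
    c=capture(n); cv2.imwrite(f"pics/{n}0.png",c["frame"]); print(n,c["xyz"],np.round(c["rotation"],3).tolist(),c["fx"])
    np.savez(n+"0.npz",f=c["frame"],w=pts(c))
s=sense();print(s)
E
```

```text
top [0.48126432 0.08332157 1.27820118] [[0.006, -0.997, 0.072], [-1.0, -0.008, -0.027], [0.027, -0.071, -0.997]] 478.18318562042947
side [0.37436548 0.98159907 1.22081738] [[-0.974, -0.177, 0.141], [-0.226, 0.74, -0.633], [0.007, -0.649, -0.761]] 590.6506920400577
{'time_s': 0.1, 'joints': array([-5.82930539e+01,  2.20870213e+01,  3.86426437e-01, -2.33356434e-02,
       -6.84106668e+01, -1.48179878e+01]), 'joint_velocities': array([ 0.06846176, -0.11553224,  0.27383349,  0.03273325,  0.02983104,
       -0.04419882]), 'effort': array([-2.19297408e-04, -3.91689849e+01,  1.87934035e+01,  4.23190981e+00,
        1.34577855e-02, -7.22678715e-05]), 'tcp_pos': array([ 0.18142281, -0.5974808 ,  0.20025907]), 'ee_rot': array([[-9.56913176e-01, -2.90373356e-01, -6.98401115e-04],
       [-2.90374166e-01,  9.56911395e-01,  1.85106621e-03],
       [ 1.30807679e-04,  1.97410728e-03, -9.99998043e-01]]), 'wrist_force': array([-0.06009935, -0.11830003,  0.27433811]), 'moment': array([-0.03670178, -0.005292  , -0.00634193]), 'gripper_force': 0.0, 'gripper_width': 1.0044181681187674}
```

View pics/top0.png

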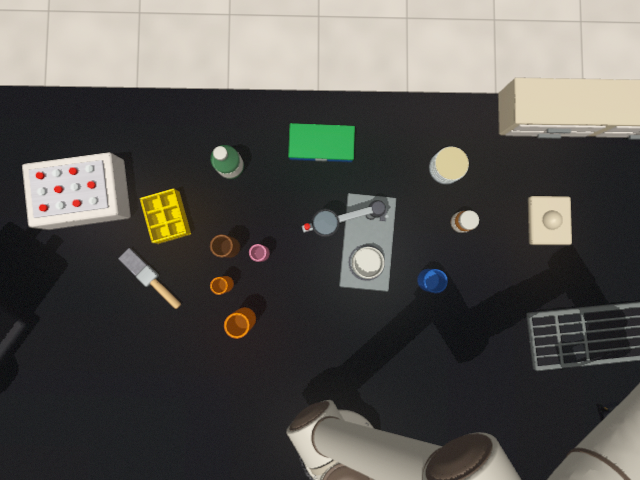

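View pics/side0.png

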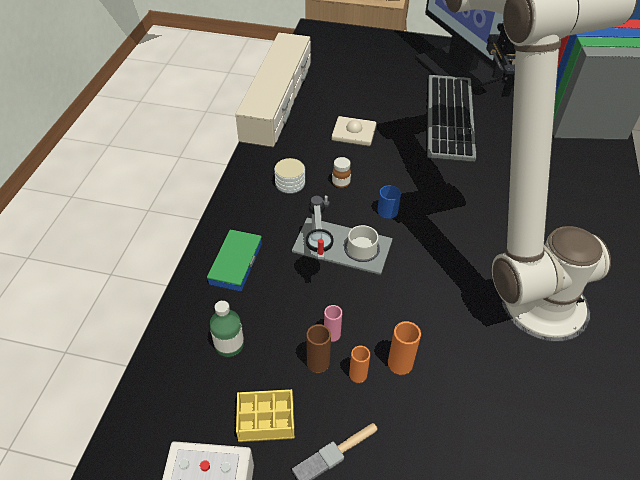

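The top view shows the candidate cups: orange at (221,285), a larger orange at (239,323), brown at (224,245) and pink at (259,252). The smaller orange one at (221,285) fits. The blue cup is at (433,281), the white cup at (367,262) and the red post at (307,228), with the lens at rest at (325,222). Next I'll measure them and make an enlarged crop.

```bash
cat >> h.py <<'E'
def rim(w,px,h,r=40,tol=.008):
    """circle through rim points (height h) near pixel px"""
    m=np.zeros(w.shape[:2],bool); u,v=px; m[v-r:v+r,u-r:u+r]=1
    m&=abs(w[...,2]-h)<tol
    n,l=cv2.connectedComponents(m.astype(np.uint8)); 
    best=max(range(1,n),key=lambda i:(l==i).sum()); p=w[l==best]
    (c,rad)=cv2.minEnclosingCircle(p[:,:2].astype(np.float32)*1000)
    A=np.c_[2*p[:,:2],np.ones(len(p))]; s=np.linalg.lstsq(A,(p[:,:2]**2).sum(1),rcond=None)[0]
    return np.round(c,1),round(rad,1),np.round(s[:2]*1000,1),round(1000*np.sqrt(s[2]+s[0]**2+s[1]**2),1),round(np.median(p[:,2])*1000,1),len(p)
E
python3 - <<'E'
from h import *
d={n:np.load(n+"0.npz") for n in("top","side")}
w=d["top"]["w"]; 
def top(px,r=16):
    u,v=px; p=w[v-r:v+r,u-r:u+r,2]; return np.nanpercentile(p,99)
for k,px,r in [("orange_s",(221,285),16),("orange_L",(239,323),20),("brown",(224,245),18),("pink",(259,252),14),("blue",(433,281),18),("white",(367,262),22)]:
    h=top(px,r); print(k,round(h,3),rim(w,px,h-.003,r+4))
w2=d["side"]["w"]
for k,px,r,h in [("orange_s",(360,352),16,.095),("blue",(390,192),18,.075),("white",(362,238),20,.062)]:
    print(k,rim(w2,px,h,r))
for n,ref in (("top",(307,228)),("side",(321,245))):
    f=d[n]["f"].astype(int); m=(f[...,2]>120)&(f[...,1]<70)&(f[...,0]<70)
    mm=np.zeros_like(m); u,v=ref; mm[v-18:v+18,u-15:u+15]=1; m&=mm
    p=d[n]["w"][m]; print("post",n,m.sum(),np.nanmedian(p,0),np.nanmin(p,0),np.nanmax(p,0))
for px in [(378,208),(325,222),(345,200),(394,200),(388,288),(343,286),(355,195),(367,262)]: print(px,np.round(w[px[1],px[0]],3))
c=d["top"]["f"][215:345,195:285]; cv2.imwrite("pics/crop.png",cv2.resize(c,None,fx=4,fy=4,interpolation=cv2.INTER_CUBIC))
E
```

```text
orange_s 0.098 (array([426.3, 305.2]), 21.0, array([426.5, 305.3]), np.float64(19.0), np.float64(95.1), 86)
orange_L 0.138 (array([335.6, 254.2]), 29.7, array([335.9, 253.9]), np.float64(27.0), np.float64(135.1), 180)
brown 0.127 (array([522.8, 296.5]), 27.3, array([522.9, 296. ]), np.float64(24.8), np.float64(123.7), 140)
pink 0.098 (array([507.7, 212.4]), 20.6, array([507.6, 212.1]), np.float64(19.0), np.float64(94.9), 81)
blue 0.078 (array([ 439.4, -233.1]), 30.3, array([ 439.6, -232.7]), np.float64(28.0), np.float64(75.1), 129)
white 0.065 (array([484.8, -65.8]), 40.2, array([485. , -65.2]), np.float64(38.0), np.float64(62.3), 145)
orange_s (array([423.5, 307. ]), 22.8, array([424.5, 308.1]), np.float64(19.1), np.float64(92.6), 134)
blue (array([ 435.9, -231.6]), 33.3, array([ 437.5, -230.9]), np.float64(28.3), np.float64(72.3), 120)
white (array([483.6, -63.2]), 44.2, array([483. , -63.1]), np.float64(38.2), np.float64(59.3), 177)
post top 28 [0.56504869 0.09090216 0.19551354] [0.55933689 0.08628916 0.00497086] [0.58498748 0.10021739 0.19815078]
post side 67 [0.5630724  0.09639045 0.17554407] [0.55741838 0.08673237 0.149942  ] [0.56882898 0.10169972 0.20040979]
(378, 208) [ 0.612 -0.076  0.16 ]
(325, 222) [0.578 0.049 0.15 ]
(345, 200) [ 0.651 -0.009  0.003]
(394, 200) [ 0.65  -0.139  0.016]
(388, 288) [ 0.417 -0.123  0.014]
(343, 286) [ 0.421 -0.004  0.009]
(355, 195) [ 0.663 -0.035  0.013]
(367, 262) [ 0.485 -0.067  0.016]
```

View pics/crop.png

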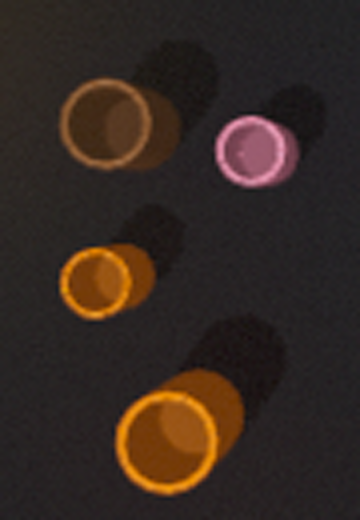

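The crop confirms it: the smaller orange cup (top-view pixel 221,285) measures 42 mm across and 95 mm high. The other orange cup is 135 mm high, and the rest are brown and pink. The post–hinge distance and seat–column distance both agree with the given sizes. Closing axis stays at yaw 107°, parallel to the resting arm.

play_rows(
  steps=[
    {"dx":-29.3,"dy":22.9,"dz":3.3,"claw":87},
    {"dx":-29.3,"dy":22.9,"dz":3.3,"claw":87},
    {"dx":-29.3,"dy":22.9,"dz":3.3,"claw":87},
    {"dx":-29.3,"dy":22.9,"dz":3.3,"claw":87},
    {"dx":-29.3,"dy":22.9,"dz":3.3,"claw":87},
    {"dx":-29.3,"dy":22.9,"dz":3.3,"claw":87},
    {"dx":-29.3,"dy":22.9,"dz":3.3,"claw":87},
    {"dx":-29.3,"dy":22.9,"dz":3.3,"claw":87},
    {"dx":-29.3,"dy":22.9,"dz":3.3,"claw":87},
    {"dx":-29.3,"dy":22.9,"dz":3.3,"claw":87},
    {"dx":-29.3,"dy":22.9,"dz":3.3,"claw":87},
    {"dx":-29.3,"dy":22.9,"dz":3.3,"claw":87},
    {"claw":87},
    {"claw":87},
  ],
)

```text
invalid input at $.steps[0]: expected keys ax, ay, az, dx, dy, dz, claw
```

play_rows(
  steps=[
    {"ax":0,"ay":0,"az":0,"dx":-35.2,"dy":27.5,"dz":4,"claw":87},
    {"ax":0,"ay":0,"az":0,"dx":-35.2,"dy":27.5,"dz":4,"claw":87},
    {"ax":0,"ay":0,"az":0,"dx":-35.2,"dy":27.5,"dz":4,"claw":87},
    {"ax":0,"ay":0,"az":0,"dx":-35.2,"dy":27.5,"dz":4,"claw":87},
    {"ax":0,"ay":0,"az":0,"dx":-35.2,"dy":27.5,"dz":4,"claw":87},
    {"ax":0,"ay":0,"az":0,"dx":-35.2,"dy":27.5,"dz":4,"claw":87},
    {"ax":0,"ay":0,"az":0,"dx":-35.2,"dy":27.5,"dz":4,"claw":87},
    {"ax":0,"ay":0,"az":0,"dx":-35.2,"dy":27.5,"dz":4,"claw":87},
    {"ax":0,"ay":0,"az":0,"dx":-35.2,"dy":27.5,"dz":4,"claw":87},
    {"ax":0,"ay":0,"az":0,"dx":-35.2,"dy":27.5,"dz":4,"claw":87},
    {"ax":0,"ay":0,"az":0,"dx":0,"dy":0,"dz":0,"claw":87},
    {"ax":0,"ay":0,"az":0,"dx":0,"dy":0,"dz":0,"claw":87},
  ],
)

```text
time_s: 1.3
tcp_pos: [0.4387, -0.2316, 0.1608]
ee_rot: [[-0.956, -0.293, -0.001], [-0.293, 0.956, 0.0], [0.001, 0.001, -1.0]]
wrist_force: [-0.6, 0.0, 0.1]
gripper_width: 0.997
gripper_force: 0.0
```

play_rows(
  steps=[
    {"ax":0,"ay":0,"az":0,"dx":0,"dy":0,"dz":35,"claw":87},
    {"ax":0,"ay":0,"az":0,"dx":0,"dy":0,"dz":35,"claw":87},
    {"ax":0,"ay":0,"az":0,"dx":0,"dy":0,"dz":27,"claw":87},
    {"ax":0,"ay":0,"az":0,"dx":0,"dy":0,"dz":0,"claw":87},
    {"ax":0,"ay":0,"az":0,"dx":0,"dy":0,"dz":0,"claw":50},
    {"ax":0,"ay":0,"az":0,"dx":0,"dy":0,"dz":0,"claw":50},
    {"ax":0,"ay":0,"az":0,"dx":0,"dy":0,"dz":0,"claw":50},
    {"ax":0,"ay":0,"az":0,"dx":0,"dy":0,"dz":0,"claw":50},
    {"ax":0,"ay":0,"az":0,"dx":0,"dy":0,"dz":0,"claw":50},
    {"ax":0,"ay":0,"az":0,"dx":0,"dy":0,"dz":0,"claw":50},
  ],
)

```text
time_s: 2.3
tcp_pos: [0.4387, -0.2326, 0.0646]
ee_rot: [[-0.957, -0.291, 0.001], [-0.291, 0.957, -0.0], [-0.001, -0.0, -1.0]]
wrist_force: [-0.3, -0.5, -0.1]
gripper_width: 0.6
gripper_force: 0.0
```

```bash
python3 - <<'E'
from h import *
s=sense();print(s["gripper_width"],s["gripper_force"])
a=capture("wrist")["frame"];b=capture("side")["frame"][130:290,280:480]
b=cv2.resize(b,None,fx=2,fy=2); cv2.imwrite("pics/g1.png",np.hstack([cv2.resize(a,(400,300)),cv2.resize(b,(375,300))]))
s=sense();print(s["gripper_width"],s["gripper_force"])
E
```

```text
0.6000177321174565 0.0
0.5867203013338852 0.0
```

View pics/g1.png

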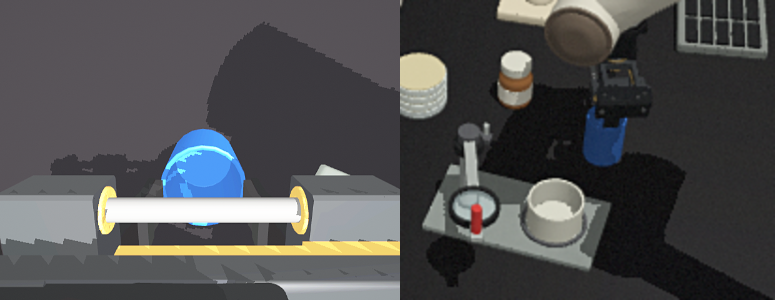

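The fingers straddle the blue cup and are still closing, so I'll keep closing.

play_rows(
  steps=[
    {"ax":0,"ay":0,"az":0,"dx":0,"dy":0,"dz":0,"claw":40},
    {"ax":0,"ay":0,"az":0,"dx":0,"dy":0,"dz":0,"claw":40},
    {"ax":0,"ay":0,"az":0,"dx":0,"dy":0,"dz":0,"claw":40},
    {"ax":0,"ay":0,"az":0,"dx":0,"dy":0,"dz":0,"claw":40},
  ],
)

```text
time_s: 2.8
tcp_pos: [0.4385, -0.2326, 0.0642]
ee_rot: [[-0.957, -0.291, -0.0], [-0.291, 0.957, 0.0], [0.0, 0.0, -1.0]]
wrist_force: [1.1, -0.2, 0.1]
gripper_width: 0.466
gripper_force: 0.0
```

```bash
python3 - <<'E'
from h import *
for n in ("side","top","wrist"):
    c=capture(n); w=pts(c); f=c["frame"].astype(int); m=(f[...,0]>f[...,2]*1.8+30)&(f[...,0]>f[...,1]*1.3)
    q=w[...,:2]-np.array([.4385,-.232]); m&=(np.hypot(q[...,0],q[...,1])<.09)&(w[...,2]<.1)
    p=w[m]; print(n,m.sum(),np.round(np.percentile(p,[2,50,98],axis=0),3).tolist() if len(p) else 0)
    if n=="wrist":
        r=p[abs(p[:,2]-.073)<.005]; print("rim",len(r),cv2.minEnclosingCircle(r[:,:2].astype(np.float32)*1000) if len(r)>3 else 0)
        cv2.imwrite("pics/w2.png",c["frame"]); print(c["xyz"],np.round(c["rotation"],2).tolist())
s=sense();print(s["gripper_width"],s["gripper_force"],s["tcp_pos"])
E
```

```text
side 477 [[0.409, -0.259, 0.003], [0.438, -0.209, 0.042], [0.465, -0.199, 0.076]]
top 0 0
wrist 9744 [[0.408, -0.259, 0.005], [0.442, -0.231, 0.017], [0.464, -0.206, 0.076]]
rim 985 ((437.44915771484375, -231.9796600341797), 30.08452796936035)
[ 0.37341258 -0.25126453  0.24886631] [[-0.29, 0.93, 0.24], [0.96, 0.28, 0.07], [-0.0, 0.25, -0.97]]
0.4650981534034902 0.0 [ 0.43853488 -0.23260244  0.06423605]
```

View pics/w2.png

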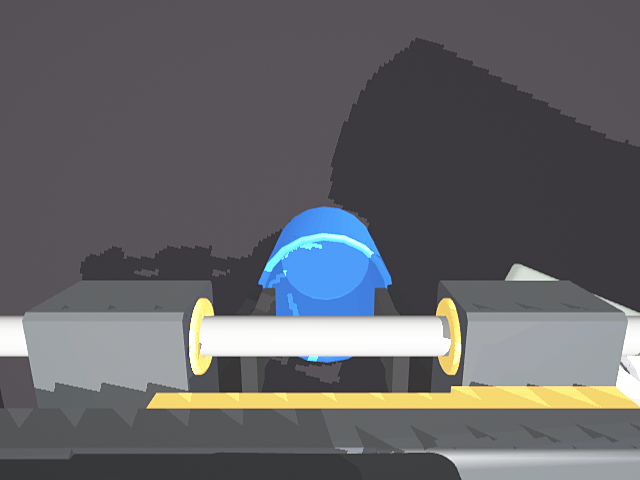

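```bash
python3 - <<'E'
from h import *
c=capture("wrist"); w=pts(c); T=np.array([.4385,-.2326,.0642]); R=np.array([[-.957,-.291,0],[-.291,.957,0],[0,0,-1]])
q=((w-T)@R)*1000
for r in (290,300,310,365,375,385):
    print(r,[(u,np.round(q[r,u]).tolist()) for u in (250,258,264,270,276,325,376,384,390,398)])
E
```

```text
290 [(250, [12.0, -28.0, -29.0]), (258, [12.0, -25.0, -29.0]), (264, [10.0, -23.0, -25.0]), (270, [10.0, -21.0, -24.0]), (276, [-7.0, -24.0, 23.0]), (325, [-19.0, 1.0, 57.0]), (376, [10.0, 21.0, -25.0]), (384, [10.0, 25.0, -24.0]), (390, [11.0, 27.0, -28.0]), (398, [12.0, 29.0, -30.0])]
300 [(250, [12.0, -26.0, -40.0]), (258, [10.0, -24.0, -35.0]), (264, [10.0, -22.0, -36.0]), (270, [10.0, -19.0, -36.0]), (276, [-9.0, -23.0, 15.0]), (325, [-26.0, 1.0, 58.0]), (376, [7.0, 21.0, -29.0]), (384, [10.0, 23.0, -35.0]), (390, [10.0, 25.0, -36.0]), (398, [12.0, 28.0, -40.0])]
310 [(250, [12.0, -25.0, -49.0]), (258, [10.0, -22.0, -45.0]), (264, [10.0, -20.0, -45.0]), (270, [7.0, -19.0, -38.0]), (276, [-11.0, -22.0, 5.0]), (325, [-26.0, 1.0, 41.0]), (376, [4.0, 21.0, -30.0]), (384, [10.0, 22.0, -46.0]), (390, [10.0, 24.0, -45.0]), (398, [12.0, 26.0, -49.0])]
365 [(250, [4.0, -21.0, -72.0]), (258, [2.0, -19.0, -69.0]), (264, [-8.0, -20.0, -52.0]), (270, [-72.0, -34.0, 62.0]), (276, [-72.0, -30.0, 62.0]), (325, [-72.0, 1.0, 62.0]), (376, [-72.0, 34.0, 62.0]), (384, [-9.0, 22.0, -50.0]), (390, [1.0, 21.0, -67.0]), (398, [4.0, 23.0, -72.0])]
375 [(250, [1.0, -21.0, -72.0]), (258, [-1.0, -19.0, -70.0]), (264, [-7.0, -19.0, -59.0]), (270, [-80.0, -35.0, 63.0]), (276, [-80.0, -31.0, 63.0]), (325, [-80.0, 1.0, 64.0]), (376, [-80.0, 34.0, 64.0]), (384, [-80.0, 40.0, 63.0]), (390, [-2.0, 21.0, -67.0]), (398, [-0.0, 23.0, -71.0])]
385 [(250, [-3.0, -21.0, -71.0]), (258, [-4.0, -19.0, -70.0]), (264, [-88.0, -39.0, 64.0]), (270, [-87.0, -35.0, 63.0]), (276, [-87.0, -31.0, 63.0]), (325, [-87.0, 1.0, 63.0]), (376, [-87.0, 35.0, 63.0]), (384, [-87.0, 40.0, 63.0]), (390, [-5.0, 21.0, -69.0]), (398, [-3.0, 23.0, -72.0])]
```

```bash
python3 - <<'E'
from h import *
T=np.array([.4385,-.2326,.0642]); R=np.array([[-.957,-.291,0],[-.291,.957,0],[0,0,-1]])
for n in ("wrist","side","top"):
    c=capture(n); w=pts(c); q=((w-T)@R)*1000; f=c["frame"].astype(int)
    g=(f.max(2)-f.min(2)<25)&(abs(q[...,0])<16)&(abs(q[...,1])<45)&(q[...,2]>-100)&(q[...,2]<55)
    p=q[g]; print(n,len(p),np.histogram(p[:,2],bins=np.arange(-100,60,10)))
    for lo in range(-90,50,10):
        s=p[(p[:,2]>=lo)&(p[:,2]<lo+10)]
        if len(s)>5: print(lo,np.round(np.percentile(s[:,:2],[3,97],axis=0)).tolist())
E
```

```text
wrist 5244 (array([ 519,  771, 1641,  353,  249,  708,  595,  408,    0,    0,    0,
          0,    0,    0,    0]), array([-100,  -90,  -80,  -70,  -60,  -50,  -40,  -30,  -20,  -10,    0,
         10,   20,   30,   40,   50]))
-90 [[2.0, -26.0], [15.0, 28.0]]
-80 [[-5.0, -24.0], [8.0, 26.0]]
-70 [[-8.0, -19.0], [4.0, 21.0]]
-60 [[-8.0, -29.0], [12.0, 31.0]]
-50 [[-8.0, -27.0], [12.0, 29.0]]
-40 [[4.0, -27.0], [12.0, 29.0]]
-30 [[1.0, -27.0], [12.0, 29.0]]
side 45 (array([ 0,  1, 11,  2,  0,  0, 11, 19,  1,  0,  0,  0,  0,  0,  0]), array([-100,  -90,  -80,  -70,  -60,  -50,  -40,  -30,  -20,  -10,    0,
         10,   20,   30,   40,   50]))
-80 [[-2.0, -27.0], [10.0, -22.0]]
-40 [[-9.0, 26.0], [10.0, 32.0]]
-30 [[-10.0, 25.0], [8.0, 32.0]]
top 0 (array([0, 0, 0, 0, 0, 0, 0, 0, 0, 0, 0, 0, 0, 0, 0]), array([-100,  -90,  -80,  -70,  -60,  -50,  -40,  -30,  -20,  -10,    0,
         10,   20,   30,   40,   50]))
```

Both cameras show the fingertips about 22 mm *behind* the reported TCP, at z ≈ 0.086 and above the rim. That is 36 mm from the stated offset, and it explains why the fingers closed with no contact. I'll reopen and check the tip height before descending further.

play_rows(
  steps=[
    {"ax":0,"ay":0,"az":0,"dx":0,"dy":0,"dz":0,"claw":87},
    {"ax":0,"ay":0,"az":0,"dx":0,"dy":0,"dz":0,"claw":87},
    {"ax":0,"ay":0,"az":0,"dx":0,"dy":0,"dz":0,"claw":87},
    {"ax":0,"ay":0,"az":0,"dx":0,"dy":0,"dz":0,"claw":87},
    {"ax":0,"ay":0,"az":0,"dx":0,"dy":0,"dz":0,"claw":87},
    {"ax":0,"ay":0,"az":0,"dx":0,"dy":0,"dz":0,"claw":87},
  ],
)

```text
time_s: 3.75
tcp_pos: [0.4385, -0.2326, 0.0643]
ee_rot: [[-0.957, -0.291, -0.0], [-0.291, 0.957, -0.0], [0.0, -0.0, -1.0]]
wrist_force: [0.1, 0.1, 0.8]
gripper_width: 0.923
gripper_force: 0.0
```

```bash
cat >> h.py <<'E'
def tips():
    s=sense(); T=s["tcp_pos"]; R=s["ee_rot"]
    for n in ("wrist","side"):
        c=capture(n); q=((pts(c)-T)@R)*1000; f=c["frame"].astype(int)
        g=(f.max(2)-f.min(2)<25)&(abs(q[...,0])<14)&(abs(q[...,1])<62)&(q[...,2]>-50)&(q[...,2]+T[2]*0<min(30,T[2]*1000-15))
        p=q[g]; print(n,len(p),"tip z",np.round(np.percentile(p[:,2],[90,98,100]),1),"y",np.round(np.percentile(p[:,1],[2,98])))
    print(np.round(T,4),s["gripper_width"])
E
python3 -c "
from h import *
tips()"
```

```text
wrist 2124 tip z [-25.3 -22.8 -21.4] y [-47.  49.]
side 72 tip z [-25.6 -21.6 -20.9] y [-46.  54.]
[ 0.4385 -0.2326  0.0643] 0.9226238267827211
```

play_rows(
  steps=[
    {"ax":0,"ay":0,"az":0,"dx":0,"dy":0,"dz":2,"claw":87},
    {"ax":0,"ay":0,"az":0,"dx":0,"dy":0,"dz":11,"claw":87},
    {"ax":0,"ay":0,"az":0,"dx":0,"dy":0,"dz":12,"claw":87},
    {"ax":0,"ay":0,"az":0,"dx":0,"dy":0,"dz":11,"claw":87},
    {"ax":0,"ay":0,"az":0,"dx":0,"dy":0,"dz":0,"claw":40},
    {"ax":0,"ay":0,"az":0,"dx":0,"dy":0,"dz":0,"claw":40},
    {"ax":0,"ay":0,"az":0,"dx":0,"dy":0,"dz":0,"claw":40},
    {"ax":0,"ay":0,"az":0,"dx":0,"dy":0,"dz":0,"claw":40},
    {"ax":0,"ay":0,"az":0,"dx":0,"dy":0,"dz":0,"claw":40},
    {"ax":0,"ay":0,"az":0,"dx":0,"dy":0,"dz":0,"claw":40},
    {"ax":0,"ay":0,"az":0,"dx":0,"dy":0,"dz":0,"claw":40},
  ],
)

```text
time_s: 4.95
tcp_pos: [0.4389, -0.2326, 0.0287]
ee_rot: [[-0.957, -0.291, 0.001], [-0.291, 0.957, -0.0], [-0.001, -0.0, -1.0]]
wrist_force: [-0.1, 0.8, 2.4]
gripper_width: 0.666
gripper_force: 29.8
```

play_rows(
  steps=[
    {"ax":0,"ay":0,"az":0,"dx":0,"dy":0,"dz":-15,"claw":40},
    {"ax":0,"ay":0,"az":0,"dx":0,"dy":0,"dz":-30,"claw":40},
    {"ax":0,"ay":0,"az":0,"dx":0,"dy":0,"dz":-35,"claw":40},
    {"ax":0,"ay":0,"az":0,"dx":-9.3,"dy":14.7,"dz":0,"claw":40},
    {"ax":0,"ay":0,"az":0,"dx":-18.6,"dy":29.4,"dz":0,"claw":40},
    {"ax":0,"ay":0,"az":0,"dx":-18.6,"dy":29.4,"dz":0,"claw":40},
    {"ax":0,"ay":0,"az":0,"dx":-18.6,"dy":29.4,"dz":0,"claw":40},
    {"ax":0,"ay":0,"az":0,"dx":-18.6,"dy":29.4,"dz":0,"claw":40},
    {"ax":0,"ay":0,"az":0,"dx":-9.1,"dy":14.7,"dz":0,"claw":40},
    {"ax":0,"ay":0,"az":0,"dx":0,"dy":0,"dz":0,"claw":40},
    {"ax":0,"ay":0,"az":0,"dx":0,"dy":0,"dz":0,"claw":40},
  ],
)

```text
time_s: 6.05
tcp_pos: [0.4841, -0.0649, 0.1079]
ee_rot: [[-0.957, -0.291, -0.001], [-0.291, 0.957, -0.0], [0.001, 0.0, -1.0]]
wrist_force: [0.5, 0.1, -1.4]
gripper_width: 0.669
gripper_force: 29.8
```

```bash
python3 - <<'E'
from h import *
c=capture("wrist"); w=pts(c); f=c["frame"].astype(int)
m=(f[...,0]>f[...,2]*1.8+30)&(f[...,0]>f[...,1]*1.3); p=w[m]; print("blue z",np.round(np.nanpercentile(p,[1,50,99],axis=0),3).tolist())
z=np.nanpercentile(p[:,2],99); r=p[abs(p[:,2]-z+.002)<.004]; print("rim",cv2.minEnclosingCircle(r[:,:2].astype(np.float32)*1000))
for n in("side",):
    c=capture(n);w=pts(c);f=c["frame"].astype(int)
    g=(abs(w[...,2]-.061)<.006)&(np.hypot(w[...,0]-.4845,w[...,1]+.0645)<.05)&(f.max(2)-f.min(2)<50)
    p=w[g];A=np.c_[2*p[:,:2],np.ones(len(p))]; s=np.linalg.lstsq(A,(p[:,:2]**2).sum(1),rcond=None)[0]; print("white",len(p),s[:2])
    m=(f[...,0]>f[...,2]*1.8+30)&(f[...,0]>f[...,1]*1.3)&(np.hypot(w[...,0]-.4845,w[...,1]+.0645)<.06);p=w[m];print(np.round(np.percentile(p,[1,99],axis=0),3).tolist())
print(sense()["tcp_pos"])
E
```

```text
blue z [[0.453, -0.092, 0.084], [0.488, -0.063, 0.131], [0.509, -0.037, 0.156]]
rim ((482.555908203125, -64.46068572998047), 30.06913948059082)
white 110 [ 0.48314015 -0.06269841]
[[0.454, -0.06, 0.079], [0.51, -0.033, 0.142]]
[ 0.48402657 -0.06561683  0.10800518]
```

play_rows(
  steps=[
    {"ax":0,"ay":0,"az":0,"dx":0,"dy":0,"dz":18,"claw":40},
    {"ax":0,"ay":0,"az":0,"dx":0,"dy":0,"dz":18,"claw":40},
    {"ax":0,"ay":0,"az":0,"dx":0,"dy":0,"dz":14,"claw":40},
    {"ax":0,"ay":0,"az":0,"dx":0,"dy":0,"dz":6,"claw":40},
    {"ax":0,"ay":0,"az":0,"dx":0,"dy":0,"dz":3,"claw":40},
    {"ax":0,"ay":0,"az":0,"dx":0,"dy":0,"dz":1.5,"claw":40},
    {"ax":0,"ay":0,"az":0,"dx":0,"dy":0,"dz":0,"claw":40},
  ],
)

```text
time_s: 6.85
tcp_pos: [0.485, -0.0651, 0.0482]
ee_rot: [[-0.957, -0.29, 0.001], [-0.29, 0.957, 0.0], [-0.001, -0.0, -1.0]]
wrist_force: [0.1, 0.3, -0.6]
gripper_width: 0.673
gripper_force: 29.8
```

play_rows(
  steps=[
    {"ax":0,"ay":0,"az":0,"dx":0,"dy":0,"dz":1,"claw":40},
    {"ax":0,"ay":0,"az":0,"dx":0,"dy":0,"dz":1,"claw":40},
    {"ax":0,"ay":0,"az":0,"dx":0,"dy":0,"dz":0,"claw":40},
    {"ax":0,"ay":0,"az":0,"dx":0,"dy":0,"dz":0,"claw":87},
    {"ax":0,"ay":0,"az":0,"dx":0,"dy":0,"dz":0,"claw":87},
    {"ax":0,"ay":0,"az":0,"dx":0,"dy":0,"dz":0,"claw":87},
    {"ax":0,"ay":0,"az":0,"dx":0,"dy":0,"dz":0,"claw":87},
    {"ax":0,"ay":0,"az":0,"dx":0,"dy":0,"dz":-20,"claw":87},
    {"ax":0,"ay":0,"az":0,"dx":0,"dy":0,"dz":-35,"claw":87},
    {"ax":0,"ay":0,"az":0,"dx":0,"dy":0,"dz":-45,"claw":87},
    {"ax":0,"ay":0,"az":0,"dx":0,"dy":0,"dz":-30,"claw":87},
  ],
)

```text
time_s: 7.95
tcp_pos: [0.4856, -0.065, 0.1788]
ee_rot: [[-0.957, -0.291, 0.004], [-0.291, 0.957, -0.0], [-0.003, -0.001, -1.0]]
wrist_force: [0.9, 0.1, -0.6]
gripper_width: 0.998
gripper_force: 0.0
```

```bash
python3 - <<'E'
from h import *
print(sense()["tcp_pos"])
c=capture("wrist"); w=pts(c)
for z,r in((.092,.04),(.0615,.055)):
    g=(abs(w[...,2]-z)<.006)&(np.hypot(w[...,0]-.4845,w[...,1]+.0645)<r); p=w[g]
    A=np.c_[2*p[:,:2],np.ones(len(p))]; s=np.linalg.lstsq(A,(p[:,:2]**2).sum(1),rcond=None)[0]
    print(z,len(p),s[:2],np.median(p[:,2]),cv2.minEnclosingCircle(p[:,:2].astype(np.float32)*1000))
c=capture("side"); w=pts(c); print(rim(w,(362,225),.092,25,.006),rim(w,(362,238),.061,25,.005))
E
```

```text
[ 0.48558382 -0.06503794  0.17881081]
0.092 1745 [ 0.48283846 -0.06432601] 0.09287351235562857 ((483.3466796875, -64.1078109741211), 29.987091064453125)
0.0615 1888 [ 0.48016545 -0.06468505] 0.0628993662464466 ((483.2549133300781, -63.88645553588867), 39.92574691772461)
(array([480.5, -63.6]), 32.7, array([483.3, -63.3]), np.float64(28.2), np.float64(90.6), 112) (array([484.6, -59.9]), 41.1, array([484.2, -62.4]), np.float64(34.1), np.float64(60.1), 153)
```

Blue is seated: rim at z 92.5 mm and concentric within 1 mm. Next is the orange cup.

play_rows(
  steps=[
    {"ax":0,"ay":0,"az":0,"dx":-5.7,"dy":41.4,"dz":0,"claw":87},
    {"ax":0,"ay":0,"az":0,"dx":-5.7,"dy":41.4,"dz":0,"claw":87},
    {"ax":0,"ay":0,"az":0,"dx":-5.7,"dy":41.4,"dz":0,"claw":87},
    {"ax":0,"ay":0,"az":0,"dx":-5.7,"dy":41.4,"dz":0,"claw":87},
    {"ax":0,"ay":0,"az":0,"dx":-5.7,"dy":41.4,"dz":0,"claw":87},
    {"ax":0,"ay":0,"az":0,"dx":-5.7,"dy":41.4,"dz":0,"claw":87},
    {"ax":0,"ay":0,"az":0,"dx":-5.7,"dy":41.4,"dz":0,"claw":87},
    {"ax":0,"ay":0,"az":0,"dx":-5.7,"dy":41.4,"dz":0,"claw":87},
    {"ax":0,"ay":0,"az":0,"dx":-5.7,"dy":41.4,"dz":0,"claw":87},
    {"ax":0,"ay":0,"az":0,"dx":0,"dy":0,"dz":0,"claw":87},
    {"ax":0,"ay":0,"az":0,"dx":0,"dy":0,"dz":0,"claw":87},
  ],
)

```text
time_s: 9.15
tcp_pos: [0.4246, 0.3068, 0.1746]
ee_rot: [[-0.956, -0.292, -0.002], [-0.292, 0.956, -0.002], [0.002, -0.001, -1.0]]
wrist_force: [-0.1, 0.4, -0.8]
gripper_width: 0.996
gripper_force: 0.0
```

```bash
python3 - <<'E'
from h import *
print(sense()["tcp_pos"])
c=capture("wrist"); w=pts(c)
g=(abs(w[...,2]-.094)<.004)&(np.hypot(w[...,0]-.426,w[...,1]-.306)<.035); p=w[g]
print(len(p),np.median(p[:,2]),cv2.minEnclosingCircle(p[:,:2].astype(np.float32)*1000))
E
```

```text
[0.42464692 0.30681159 0.17462401]
1169 0.09593201153204772 ((424.313232421875, 307.57598876953125), 20.92087745666504)
```

play_rows(
  steps=[
    {"ax":0,"ay":0,"az":0,"dx":0,"dy":0,"dz":35,"claw":87},
    {"ax":0,"ay":0,"az":0,"dx":0,"dy":0,"dz":35,"claw":87},
    {"ax":0,"ay":0,"az":0,"dx":0,"dy":0,"dz":30,"claw":87},
    {"ax":0,"ay":0,"az":0,"dx":0,"dy":0,"dz":21,"claw":87},
    {"ax":0,"ay":0,"az":0,"dx":0,"dy":0,"dz":0,"claw":25},
    {"ax":0,"ay":0,"az":0,"dx":0,"dy":0,"dz":0,"claw":25},
    {"ax":0,"ay":0,"az":0,"dx":0,"dy":0,"dz":0,"claw":25},
    {"ax":0,"ay":0,"az":0,"dx":0,"dy":0,"dz":0,"claw":25},
    {"ax":0,"ay":0,"az":0,"dx":0,"dy":0,"dz":0,"claw":25},
    {"ax":0,"ay":0,"az":0,"dx":0,"dy":0,"dz":0,"claw":25},
    {"ax":0,"ay":0,"az":0,"dx":0,"dy":0,"dz":0,"claw":25},
    {"ax":0,"ay":0,"az":0,"dx":0,"dy":0,"dz":0,"claw":25},
    {"ax":0,"ay":0,"az":0,"dx":0,"dy":0,"dz":0,"claw":25},
    {"ax":0,"ay":0,"az":0,"dx":0,"dy":0,"dz":0,"claw":25},
  ],
)

```text
time_s: 10.6
tcp_pos: [0.4257, 0.3068, 0.0552]
ee_rot: [[-0.957, -0.291, 0.001], [-0.291, 0.957, 0.001], [-0.001, 0.0, -1.0]]
wrist_force: [0.4, 0.2, 4.3]
gripper_width: 0.478
gripper_force: 30.0
```

play_rows(
  steps=[
    {"ax":0,"ay":0,"az":0,"dx":0,"dy":0,"dz":-20,"claw":25},
    {"ax":0,"ay":0,"az":0,"dx":0,"dy":0,"dz":-35,"claw":25},
    {"ax":0,"ay":0,"az":0,"dx":0,"dy":0,"dz":-35,"claw":25},
    {"ax":0,"ay":0,"az":0,"dx":0,"dy":0,"dz":-30,"claw":25},
    {"ax":0,"ay":0,"az":0,"dx":2.6,"dy":-18.6,"dz":0,"claw":25},
    {"ax":0,"ay":0,"az":0,"dx":5.2,"dy":-37.2,"dz":0,"claw":25},
    {"ax":0,"ay":0,"az":0,"dx":5.2,"dy":-37.2,"dz":0,"claw":25},
    {"ax":0,"ay":0,"az":0,"dx":5.2,"dy":-37.2,"dz":0,"claw":25},
    {"ax":0,"ay":0,"az":0,"dx":5.2,"dy":-37.2,"dz":0,"claw":25},
    {"ax":0,"ay":0,"az":0,"dx":5.2,"dy":-37.2,"dz":0,"claw":25},
    {"ax":0,"ay":0,"az":0,"dx":5.2,"dy":-37.2,"dz":0,"claw":25},
    {"ax":0,"ay":0,"az":0,"dx":5.2,"dy":-37.2,"dz":0,"claw":25},
    {"ax":0,"ay":0,"az":0,"dx":5.2,"dy":-37.2,"dz":0,"claw":25},
    {"ax":0,"ay":0,"az":0,"dx":5.2,"dy":-37.2,"dz":0,"claw":25},
    {"ax":0,"ay":0,"az":0,"dx":2.7,"dy":-19.1,"dz":0,"claw":25},
    {"ax":0,"ay":0,"az":0,"dx":0,"dy":0,"dz":0,"claw":25},
    {"ax":0,"ay":0,"az":0,"dx":0,"dy":0,"dz":0,"claw":25},
  ],
)

```text
time_s: 12.3
tcp_pos: [0.4827, -0.0656, 0.1735]
ee_rot: [[-0.957, -0.289, -0.003], [-0.289, 0.957, 0.0], [0.002, 0.001, -1.0]]
wrist_force: [0.2, 0.6, -0.6]
gripper_width: 0.48
gripper_force: 30.0
```

```bash
python3 - <<'E'
from h import *
print(sense()["tcp_pos"])
c=capture("wrist"); w=pts(c); f=c["frame"].astype(int)
m=(f[...,2]>f[...,0]*1.8+30)&(np.hypot(w[...,0]-.484,w[...,1]+.064)<.045)&(w[...,2]>.1); p=w[m]; z=np.nanpercentile(p[:,2],98); r=p[abs(p[:,2]-z)<.005]
print("orange rim",z,len(r),cv2.minEnclosingCircle(r[:,:2].astype(np.float32)*1000), "low",np.percentile(p[:,2],1))
m=(abs(w[...,2]-.092)<.005)&(np.hypot(w[...,0]-.484,w[...,1]+.064)<.04);p=w[m];print("blue",len(p),len(p)>3 and cv2.minEnclosingCircle(p[:,:2].astype(np.float32)*1000))
c=capture("side"); w=pts(c); f=c["frame"].astype(int)
m=(f[...,2]>f[...,0]*1.8+30)&(np.hypot(w[...,0]-.484,w[...,1]+.064)<.045)&(w[...,2]>.09);p=w[m];print("orange side",len(p),np.round(np.percentile(p,[1,99],axis=0),4).tolist())
E
```

```text
[ 0.48271396 -0.06558925  0.17352717]
orange rim 0.29598928007851655 5787 ((458.70654296875, -67.78712463378906), 33.46556854248047) low 0.1248126829940244
blue 1018 ((483.2887878417969, -64.15926361083984), 29.890235900878906)
orange side 312 [[0.4614, -0.0643, 0.1192], [0.5017, -0.0404, 0.1904]]
```

play_rows(
  steps=[
    {"ax":0,"ay":0,"az":0,"dx":-1.4,"dy":-0.4,"dz":10,"claw":25},
    {"ax":0,"ay":0,"az":0,"dx":0,"dy":0,"dz":18,"claw":25},
    {"ax":0,"ay":0,"az":0,"dx":0,"dy":0,"dz":18,"claw":25},
    {"ax":0,"ay":0,"az":0,"dx":0,"dy":0,"dz":18,"claw":25},
    {"ax":0,"ay":0,"az":0,"dx":0,"dy":0,"dz":16,"claw":25},
    {"ax":0,"ay":0,"az":0,"dx":0,"dy":0,"dz":8,"claw":25},
    {"ax":0,"ay":0,"az":0,"dx":0,"dy":0,"dz":4,"claw":25},
    {"ax":0,"ay":0,"az":0,"dx":0,"dy":0,"dz":1,"claw":25},
    {"ax":0,"ay":0,"az":0,"dx":0,"dy":0,"dz":0,"claw":25},
  ],
)

```text
time_s: 13.3
tcp_pos: [0.4857, -0.0649, 0.0822]
ee_rot: [[-0.957, -0.291, 0.001], [-0.291, 0.957, 0.0], [-0.001, -0.0, -1.0]]
wrist_force: [0.2, 0.4, 0.1]
gripper_width: 0.478
gripper_force: 30.0
```

play_rows(
  steps=[
    {"ax":0,"ay":0,"az":0,"dx":0,"dy":0,"dz":2,"claw":25},
    {"ax":0,"ay":0,"az":0,"dx":0,"dy":0,"dz":1.5,"claw":25},
    {"ax":0,"ay":0,"az":0,"dx":0,"dy":0,"dz":1,"claw":25},
    {"ax":0,"ay":0,"az":0,"dx":0,"dy":0,"dz":0,"claw":25},
  ],
)

```text
time_s: 13.7
tcp_pos: [0.4853, -0.0651, 0.0773]
ee_rot: [[-0.957, -0.291, 0.0], [-0.291, 0.957, 0.0], [-0.0, -0.0, -1.0]]
wrist_force: [-0.6, 0.8, -0.3]
gripper_width: 0.475
gripper_force: 30.0
```

play_rows(
  steps=[
    {"ax":0,"ay":0,"az":0,"dx":0,"dy":0,"dz":0,"claw":75},
    {"ax":0,"ay":0,"az":0,"dx":0,"dy":0,"dz":0,"claw":75},
    {"ax":0,"ay":0,"az":0,"dx":0,"dy":0,"dz":0,"claw":75},
    {"ax":0,"ay":0,"az":0,"dx":0,"dy":0,"dz":0,"claw":75},
    {"ax":0,"ay":0,"az":0,"dx":0,"dy":0,"dz":0,"claw":75},
    {"ax":0,"ay":0,"az":0,"dx":0,"dy":0,"dz":-20,"claw":75},
    {"ax":0,"ay":0,"az":0,"dx":0,"dy":0,"dz":-40,"claw":75},
    {"ax":0,"ay":0,"az":0,"dx":0,"dy":0,"dz":-40,"claw":75},
    {"ax":0,"ay":0,"az":0,"dx":0,"dy":0,"dz":-30,"claw":75},
    {"ax":0,"ay":0,"az":0,"dx":0,"dy":0,"dz":0,"claw":75},
  ],
)

```text
time_s: 14.7
tcp_pos: [0.4882, -0.065, 0.2122]
ee_rot: [[-0.957, -0.291, 0.011], [-0.291, 0.957, 0.001], [-0.01, -0.003, -1.0]]
wrist_force: [-0.1, 0.7, -0.3]
gripper_width: 0.861
gripper_force: 0.0
```

```bash
python3 - <<'E'
from h import *
print(sense()["tcp_pos"])
c=capture("wrist"); w=pts(c); cv2.imwrite("pics/w3.png",c["frame"])
for z,r in((.115,.04),(.092,.04),(.0615,.055)):
    g=(abs(w[...,2]-z)<.007)&(np.hypot(w[...,0]-.4845,w[...,1]+.0645)<r); p=w[g]
    print(z,len(p),np.percentile(p[:,2],[50,95]),cv2.minEnclosingCircle(p[:,:2].astype(np.float32)*1000))
c=capture("side"); w=pts(c); print(rim(w,(362,215),.117,25,.005))
f=c["frame"].astype(int); m=(f[...,2]>110)&(f[...,1]<70)&(f[...,0]<70)&(w[...,2]>.149)&(w[...,2]<.2)&(abs(w[...,1]-.09)<.04)
p=w[m]; print("post",m.sum(),np.median(p,0),p.min(0),p.max(0))
E
```

```text
[ 0.48824823 -0.0650114   0.21219679]
0.115 1177 [0.11781792 0.11915319] ((484.0696105957031, -64.25355529785156), 20.845369338989258)
0.092 1494 [0.092999   0.09629923] ((483.39971923828125, -64.11337280273438), 29.926258087158203)
0.0615 1698 [0.06300047 0.06628282] ((483.2785339355469, -63.773441314697266), 39.919429779052734)
(array([483.8, -63.8]), 23.7, array([484. , -63.2]), np.float64(19.5), np.float64(115.6), 72)
post 75 [0.56317414 0.09634506 0.17745603] [0.5571093  0.08636823 0.15136163] [0.56975851 0.10285656 0.19650591]
```

View pics/w3.png

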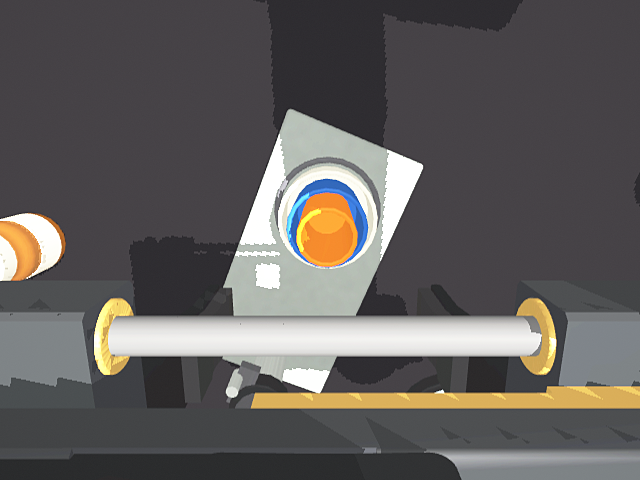

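The picture shows orange (327,240) inside blue inside white, with all rims concentric within 1 mm and at the expected heights (118, 93 and 63 mm). Next is the post at (0.564, 0.092). Hinge ≈ (0.6135, -0.075), and the post ends at ≈ (0.439, -0.060).

play_rows(
  steps=[
    {"ax":0,"ay":0,"az":0,"dx":-24.3,"dy":25.5,"dz":0,"claw":87},
    {"ax":0,"ay":0,"az":0,"dx":-24.3,"dy":25.5,"dz":0,"claw":87},
    {"ax":0,"ay":0,"az":0,"dx":-24.3,"dy":25.5,"dz":0,"claw":87},
    {"ax":0,"ay":0,"az":0,"dx":-24.3,"dy":25.5,"dz":0,"claw":87},
    {"ax":0,"ay":0,"az":0,"dx":-24.3,"dy":25.5,"dz":0,"claw":87},
    {"ax":0,"ay":0,"az":8.2,"dx":0,"dy":0,"dz":0,"claw":87},
    {"ax":0,"ay":0,"az":8.2,"dx":0,"dy":0,"dz":0,"claw":87},
    {"ax":0,"ay":0,"az":8.2,"dx":0,"dy":0,"dz":0,"claw":87},
    {"ax":0,"ay":0,"az":8.2,"dx":0,"dy":0,"dz":0,"claw":87},
    {"ax":0,"ay":0,"az":8.2,"dx":0,"dy":0,"dz":0,"claw":87},
    {"ax":0,"ay":0,"az":8.2,"dx":0,"dy":0,"dz":0,"claw":87},
    {"ax":0,"ay":0,"az":8.2,"dx":0,"dy":0,"dz":0,"claw":87},
    {"ax":0,"ay":0,"az":8.2,"dx":0,"dy":0,"dz":0,"claw":87},
    {"ax":0,"ay":0,"az":8.2,"dx":0,"dy":0,"dz":0,"claw":87},
    {"ax":0,"ay":0,"az":8.2,"dx":0,"dy":0,"dz":0,"claw":87},
    {"ax":0,"ay":0,"az":8.2,"dx":0,"dy":0,"dz":0,"claw":87},
    {"ax":0,"ay":0,"az":0,"dx":0,"dy":0,"dz":0,"claw":87},
    {"ax":0,"ay":0,"az":0,"dx":0,"dy":0,"dz":0,"claw":87},
  ],
)

```text
time_s: 16.6
tcp_pos: [0.577, 0.0535, 0.2024]
ee_rot: [[-0.348, 0.937, -0.022], [0.935, 0.349, 0.057], [0.061, -0.001, -0.998]]
wrist_force: [0.3, 0.8, -0.6]
gripper_width: 1.001
gripper_force: 0.0
```

```bash
python3 - <<'E'
from h import *
s=sense();print(s["tcp_pos"],s["ee_rot"].round(3).tolist(),s["joints"].round(1))
for n in("wrist","side"):
    c=capture(n); w=pts(c)
    f=c["frame"].astype(int); m=(f[...,2]>f[...,1]+60)&(f[...,2]>f[...,0]+60)&(w[...,2]>.149)&(w[...,2]<.2)&(abs(w[...,1]-.09)<.04)
    p=w[m]; print(n,m.sum())
    if len(p): print(np.median(p,0),p.min(0),p.max(0)); r=p[p[:,2]>.192]; print(cv2.minEnclosingCircle(r[:,:2].astype(np.float32)*1000) if len(r)>3 else 0)
E
```

```text
[0.57704496 0.05352367 0.20235843] [[-0.348, 0.937, -0.022], [0.935, 0.349, 0.057], [0.061, -0.001, -0.998]] [  19.2   18.2   -3.9   -3.7  -68.2 -177.4]
wrist 760
[0.56362656 0.09335925 0.19596593] [0.55723888 0.08580132 0.15045628] [0.57078455 0.09937945 0.1982143 ]
((564.0151977539062, 92.6689453125), 6.895055294036865)
side 83
[0.56338614 0.09634027 0.17925073] [0.55699851 0.08612503 0.14926112] [0.56990725 0.10321622 0.19713345]
((564.441162109375, 94.67062377929688), 8.557844161987305)
```

Joint 6 reached its limit, so I'll turn the other way (closing axis to yaw 196°, the same grasp) and then correct the residual tilt.

play_rows(
  steps=[
    {"ax":0,"ay":0,"az":-8.2,"dx":0,"dy":0,"dz":-20,"claw":87},
    {"ax":0,"ay":0,"az":-8.2,"dx":0,"dy":0,"dz":0,"claw":87},
    {"ax":0,"ay":0,"az":-8.2,"dx":0,"dy":0,"dz":0,"claw":87},
    {"ax":0,"ay":0,"az":-8.2,"dx":0,"dy":0,"dz":0,"claw":87},
    {"ax":0,"ay":0,"az":-8.2,"dx":0,"dy":0,"dz":0,"claw":87},
    {"ax":0,"ay":0,"az":-8.2,"dx":0,"dy":0,"dz":0,"claw":87},
    {"ax":0,"ay":0,"az":-8.2,"dx":0,"dy":0,"dz":0,"claw":87},
    {"ax":0,"ay":0,"az":-8.2,"dx":0,"dy":0,"dz":0,"claw":87},
    {"ax":0,"ay":0,"az":-8.2,"dx":0,"dy":0,"dz":0,"claw":87},
    {"ax":0,"ay":0,"az":-8.2,"dx":0,"dy":0,"dz":0,"claw":87},
    {"ax":0,"ay":0,"az":-8.2,"dx":0,"dy":0,"dz":0,"claw":87},
    {"ax":0,"ay":0,"az":-8.2,"dx":0,"dy":0,"dz":0,"claw":87},
    {"ax":0,"ay":0,"az":-8.2,"dx":0,"dy":0,"dz":0,"claw":87},
    {"ax":0,"ay":0,"az":-8.2,"dx":0,"dy":0,"dz":0,"claw":87},
    {"ax":0,"ay":0,"az":-8.2,"dx":0,"dy":0,"dz":0,"claw":87},
    {"ax":0,"ay":0,"az":-8.2,"dx":0,"dy":0,"dz":0,"claw":87},
    {"ax":0,"ay":0,"az":-8.2,"dx":0,"dy":0,"dz":0,"claw":87},
    {"ax":0,"ay":0,"az":-8.2,"dx":0,"dy":0,"dz":0,"claw":87},
    {"ax":0,"ay":0,"az":0,"dx":0,"dy":0,"dz":0,"claw":87},
    {"ax":0,"ay":0,"az":0,"dx":0,"dy":0,"dz":0,"claw":87},
  ],
)

```text
time_s: 18.7
tcp_pos: [0.5777, 0.0539, 0.224]
ee_rot: [[-0.208, -0.978, -0.019], [-0.977, 0.207, 0.057], [-0.052, 0.031, -0.998]]
wrist_force: [0.3, 0.1, 0.6]
gripper_width: 1.002
gripper_force: 0.0
```

```bash
cat >> h.py <<'E'
from scipy.spatial.transform import Rotation as Ro
def to(xyz,yaw):
    "rotation vector (tool, deg) and shift (tool axes before turn, mm) from here to a tool-down pose with closing axis at yaw"
    s=sense(); a=np.radians(yaw); y=np.array([np.cos(a),np.sin(a),0]); z=np.array([0,0,-1.]); Rt=np.c_[np.cross(y,z),y,z]
    R=s["ee_rot"]; print("pos",s["tcp_pos"].round(4),"turn",(Ro.from_matrix(R.T@Rt).as_rotvec(degrees=True)).round(2),"shift",((np.array(xyz)-s["tcp_pos"])@R*1000).round(1),"shift in target axes",((np.array(xyz)-s["tcp_pos"])@Rt*1000).round(1),"j",s["joints"].round(1))
E
python3 -c "
from h import *
to([.564,.0925,.2],196.3)"
```

```text
pos [0.5777 0.0539 0.224 ] turn [  1.     3.36 -28.28] shift [-33.6  20.7  26.5] shift in target axes [-40.9   2.4  24. ] j [ 19.3  17.3  -1.9  -3.7 -70.8 -30. ]
```

play_rows(
  steps=[
    {"ax":0.25,"ay":0.84,"az":-7.07,"dx":0,"dy":0,"dz":0,"claw":87},
    {"ax":0.25,"ay":0.84,"az":-7.07,"dx":0,"dy":0,"dz":0,"claw":87},
    {"ax":0.25,"ay":0.84,"az":-7.07,"dx":0,"dy":0,"dz":0,"claw":87},
    {"ax":0.25,"ay":0.84,"az":-7.07,"dx":0,"dy":0,"dz":0,"claw":87},
    {"ax":0,"ay":0,"az":0,"dx":-20.4,"dy":1.2,"dz":0,"claw":87},
    {"ax":0,"ay":0,"az":0,"dx":-20.4,"dy":1.2,"dz":0,"claw":87},
    {"ax":0,"ay":0,"az":0,"dx":0,"dy":0,"dz":0,"claw":87},
    {"ax":0,"ay":0,"az":0,"dx":0,"dy":0,"dz":0,"claw":87},
  ],
)

```text
time_s: 19.5
tcp_pos: [0.5641, 0.0921, 0.2243]
ee_rot: [[0.282, -0.959, 0.001], [-0.959, -0.282, 0.0], [0.0, -0.001, -1.0]]
wrist_force: [0.7, 1.1, 0.9]
gripper_width: 1.0
gripper_force: 0.0
```

```bash
python3 -c "
from h import *
to([.564,.0925,.133],196.3)"
```

```text
pos [0.5641 0.0921 0.2243] turn [-0.04 -0.01  0.09] shift [-0.5  0.1 91.3] shift in target axes [-0.4  0.  91.3] j [ 25.5  15.9  -5.2   0.  -68.9  -9.1]
```

play_rows(
  steps=[
    {"ax":0,"ay":0,"az":0,"dx":0,"dy":0,"dz":30,"claw":87},
    {"ax":0,"ay":0,"az":0,"dx":0,"dy":0,"dz":30,"claw":60},
    {"ax":0,"ay":0,"az":0,"dx":0,"dy":0,"dz":20,"claw":40},
    {"ax":0,"ay":0,"az":0,"dx":0,"dy":0,"dz":10,"claw":5},
    {"ax":0,"ay":0,"az":0,"dx":0,"dy":0,"dz":0,"claw":5},
    {"ax":0,"ay":0,"az":0,"dx":0,"dy":0,"dz":0,"claw":5},
    {"ax":0,"ay":0,"az":0,"dx":0,"dy":0,"dz":0,"claw":5},
    {"ax":0,"ay":0,"az":0,"dx":0,"dy":0,"dz":0,"claw":5},
    {"ax":0,"ay":0,"az":0,"dx":0,"dy":0,"dz":0,"claw":5},
    {"ax":0,"ay":0,"az":0,"dx":0,"dy":0,"dz":0,"claw":5},
    {"ax":0,"ay":0,"az":0,"dx":0,"dy":0,"dz":0,"claw":5},
    {"ax":0,"ay":0,"az":0,"dx":0,"dy":0,"dz":0,"claw":5},
    {"ax":0,"ay":0,"az":0,"dx":0,"dy":0,"dz":0,"claw":5},
    {"ax":0,"ay":0,"az":0,"dx":0,"dy":0,"dz":0,"claw":5},
    {"ax":0,"ay":0,"az":0,"dx":0,"dy":0,"dz":0,"claw":5},
  ],
)

```text
time_s: 21.0
tcp_pos: [0.5647, 0.0919, 0.1344]
ee_rot: [[0.282, -0.959, 0.001], [-0.959, -0.282, 0.0], [-0.0, -0.002, -1.0]]
wrist_force: [1.0, 0.4, 0.7]
gripper_width: 0.151
gripper_force: 30.0
```

play_rows(
  steps=[
    {"ax":0,"ay":0,"az":-1.72,"dx":0.08,"dy":5.2,"dz":0,"claw":5},
    {"ax":0,"ay":0,"az":-3.44,"dx":0.3,"dy":10.5,"dz":0,"claw":5},
    {"ax":0,"ay":0,"az":-3.44,"dx":0.3,"dy":10.5,"dz":0,"claw":5},
    {"ax":0,"ay":0,"az":-3.44,"dx":0.3,"dy":10.5,"dz":0,"claw":5},
    {"ax":0,"ay":0,"az":-1.72,"dx":0.08,"dy":5.2,"dz":0,"claw":5},
    {"ax":0,"ay":0,"az":0,"dx":0,"dy":0,"dz":0,"claw":5},
  ],
)

```text
time_s: 21.6
tcp_pos: [0.5253, 0.075, 0.1344]
ee_rot: [[0.503, -0.864, 0.001], [-0.864, -0.503, 0.001], [0.0, -0.001, -1.0]]
wrist_force: [1.5, 1.8, 0.3]
gripper_width: 0.151
gripper_force: 30.0
```

```bash
python3 -c "
from h import *
H=np.array([.6135,-.0751]);s=sense();d=s['tcp_pos'][:2]-H;print(np.hypot(*d),np.degrees(np.arctan2(d[1],d[0])),s['wrist_force'],s['gripper_width'])
a=np.radians(175.1-10);to([*(H+.175*np.array([np.cos(a),np.sin(a)])),.134],265.1-10)"
```

```text
0.17409909183288524 120.45111784737381 [1.49184377 1.82426086 0.26115277] 0.1511831760948579
pos [0.5253 0.075  0.1344] turn [-6.00e-02 -3.00e-02 -4.49e+01] shift [ 50.1 122.8   0.3] shift in target axes [-51.1 122.3   0.4] j [ 25.7  16.4 -18.4  -0.  -55.2   4.6]
```

play_rows(
  steps=[
    {"ax":0,"ay":0,"az":-3.44,"dx":0.3,"dy":10.5,"dz":0,"claw":5},
    {"ax":0,"ay":0,"az":-3.44,"dx":0.3,"dy":10.5,"dz":0,"claw":5},
    {"ax":0,"ay":0,"az":-3.44,"dx":0.3,"dy":10.5,"dz":0,"claw":5},
    {"ax":0,"ay":0,"az":-3.44,"dx":0.3,"dy":10.5,"dz":0,"claw":5},
    {"ax":0,"ay":0,"az":-3.44,"dx":0.3,"dy":10.5,"dz":0,"claw":5},
    {"ax":0,"ay":0,"az":-3.44,"dx":0.3,"dy":10.5,"dz":0,"claw":5},
    {"ax":0,"ay":0,"az":-3.44,"dx":0.3,"dy":10.5,"dz":0,"claw":5},
    {"ax":0,"ay":0,"az":-3.44,"dx":0.3,"dy":10.5,"dz":0,"claw":5},
    {"ax":0,"ay":0,"az":-3.44,"dx":0.3,"dy":10.5,"dz":0,"claw":5},
    {"ax":0,"ay":0,"az":-3.44,"dx":0.3,"dy":10.5,"dz":0,"claw":5},
    {"ax":0,"ay":0,"az":-3.44,"dx":0.3,"dy":10.5,"dz":0,"claw":5},
    {"ax":0,"ay":0,"az":-3.44,"dx":0.3,"dy":10.5,"dz":0,"claw":5},
    {"ax":0,"ay":0,"az":-3.44,"dx":0.3,"dy":10.5,"dz":0,"claw":5},
    {"ax":0,"ay":0,"az":-1.72,"dx":0.08,"dy":5.2,"dz":0,"claw":5},
    {"ax":0,"ay":0,"az":0,"dx":0,"dy":0,"dz":0,"claw":5},
  ],
)

```text
time_s: 23.1
tcp_pos: [0.4434, -0.0353, 0.1344]
ee_rot: [[0.973, -0.233, 0.001], [-0.233, -0.973, 0.001], [0.001, -0.001, -1.0]]
wrist_force: [-0.6, 2.8, 3.5]
gripper_width: 0.146
gripper_force: 30.0
```

```bash
python3 -c "
from h import *
H=np.array([.6135,-.0751]);s=sense();d=s['tcp_pos'][:2]-H;print(np.hypot(*d),np.degrees(np.arctan2(d[1],d[0])),s['wrist_force'],s['gripper_width'])
a=np.radians(175.1);to([*(H+.175*np.array([np.cos(a),np.sin(a)])),.134],265.1)"
```

```text
0.17473058917587322 166.81685029552204 [-0.57367737  2.81338244  3.48572855] 0.14582840165627217
pos [ 0.4434 -0.0353  0.1344] turn [-0.06 -0.04 -8.55] shift [ 1.7 25.2  0.3] shift in target axes [-2.1 25.2  0.4] j [ 16.5   8.2 -29.4  -0.  -52.3  60.1]
```

play_rows(
  steps=[
    {"ax":0,"ay":0,"az":-2,"dx":0.1,"dy":6.1,"dz":0,"claw":5},
    {"ax":0,"ay":0,"az":-2,"dx":0.1,"dy":6.1,"dz":0,"claw":5},
    {"ax":0,"ay":0,"az":-2,"dx":0.1,"dy":6.1,"dz":0,"claw":5},
    {"ax":0,"ay":0,"az":-1,"dx":0.05,"dy":3,"dz":0,"claw":5},
    {"ax":0,"ay":0,"az":-0.5,"dx":0,"dy":1.5,"dz":0,"claw":5},
    {"ax":0,"ay":0,"az":-0.5,"dx":0,"dy":1.5,"dz":0,"claw":5},
    {"ax":0,"ay":0,"az":0,"dx":0,"dy":0,"dz":0,"claw":5},
    {"ax":0,"ay":0,"az":0,"dx":0,"dy":0,"dz":0,"claw":5},
  ],
)

```text
time_s: 23.9
tcp_pos: [0.4393, -0.0591, 0.1344]
ee_rot: [[0.996, -0.094, 0.0], [-0.094, -0.996, 0.0], [0.0, -0.0, -1.0]]
wrist_force: [-1.9, 3.0, 4.9]
gripper_width: 0.153
gripper_force: 30.0
```

play_rows(
  steps=[
    {"ax":0,"ay":0,"az":-0.3,"dx":0,"dy":1,"dz":0,"claw":5},
    {"ax":0,"ay":0,"az":-0.3,"dx":0,"dy":1,"dz":0,"claw":5},
    {"ax":0,"ay":0,"az":0,"dx":0,"dy":0,"dz":0,"claw":5},
    {"ax":0,"ay":0,"az":0,"dx":0,"dy":0,"dz":0,"claw":5},
  ],
)

```text
time_s: 24.3
tcp_pos: [0.4392, -0.0608, 0.1343]
ee_rot: [[0.996, -0.084, 0.0], [-0.084, -0.996, 0.001], [0.0, -0.001, -1.0]]
wrist_force: [-2.6, 4.4, 6.2]
gripper_width: 0.15
gripper_force: 30.0
```

```bash
python3 - <<'E'
from h import *
s=sense(); print(s["tcp_pos"],s["wrist_force"])
for n in("side","top"):
    c=capture(n); w=pts(c); f=c["frame"].astype(int)
    m=(f[...,2]>f[...,1]+60)&(f[...,2]>f[...,0]+60)&(f[...,1]<80)&(w[...,2]>.149)&(w[...,2]<.2)&(np.hypot(w[...,0]-.44,w[...,1]+.06)<.05)
    p=w[m]; print(n,m.sum(),np.median(p,0) if len(p) else 0)
    if n=="side": cv2.imwrite("pics/end.png",cv2.resize(c["frame"][140:320,240:480],None,fx=3,fy=3))
E
```

```text
[ 0.43918363 -0.06083723  0.13433635] [-2.63710076  4.35067609  6.18945891]
side 0 0
top 0 0
```

View pics/end.png

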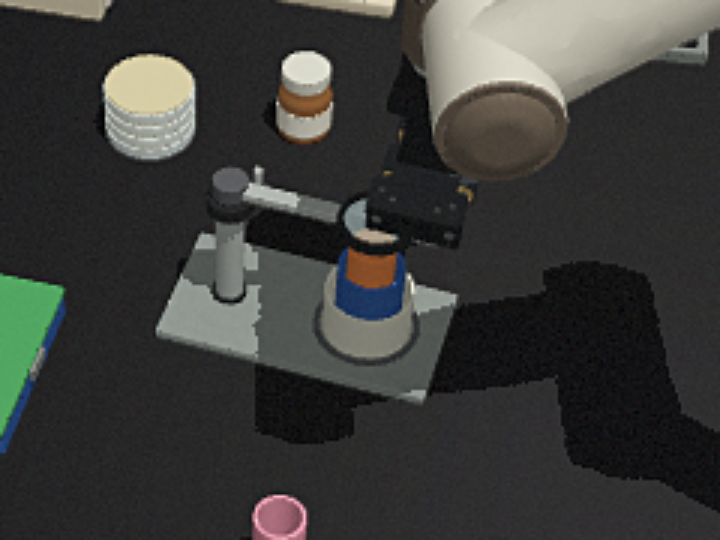

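The lens (360,220 in this crop) sits over the upright nest, and the gripper holds the post. I'll push slightly further to confirm the stop.

play_rows(
  steps=[
    {"ax":0,"ay":0,"az":0,"dx":0,"dy":1,"dz":0,"claw":5},
    {"ax":0,"ay":0,"az":0,"dx":0,"dy":1,"dz":0,"claw":5},
    {"ax":0,"ay":0,"az":0,"dx":0,"dy":0,"dz":0,"claw":5},
    {"ax":0,"ay":0,"az":0,"dx":0,"dy":0,"dz":0,"claw":5},
  ],
)

```text
time_s: 24.8
tcp_pos: [0.4392, -0.0617, 0.1343]
ee_rot: [[0.996, -0.084, 0.001], [-0.084, -0.996, 0.003], [0.001, -0.003, -1.0]]
wrist_force: [-4.0, 9.9, 6.6]
gripper_width: 0.15
gripper_force: 30.0
```

The force rose to 10 N while the post moved only 0.9 mm of the 2 mm commanded, so it's at the stop. I'll let it settle briefly, then hand in.

play_rows(
  steps=[
    {"ax":0,"ay":0,"az":0,"dx":0,"dy":0,"dz":0,"claw":5},
    {"ax":0,"ay":0,"az":0,"dx":0,"dy":0,"dz":0,"claw":5},
    {"ax":0,"ay":0,"az":0,"dx":0,"dy":0,"dz":0,"claw":5},
  ],
)

```text
time_s: 25.1
tcp_pos: [0.4392, -0.0617, 0.1343]
ee_rot: [[0.996, -0.084, 0.001], [-0.084, -0.996, 0.003], [0.001, -0.003, -1.0]]
wrist_force: [-2.5, 10.1, 6.3]
gripper_width: 0.148
gripper_force: 30.0
```

```bash
python3 -c "
from h import *
print(sense()['wrist_force']); print(finish_job())"
```

```text
[-2.45276264 10.11050819  6.26158543]
the job is handed in; nothing more can be done
None
```

I handed the job in at about 25 s with the three cups nested on the seat and the fingers holding the lens arm at its stop over them; the hand-in gave no verdict.

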